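# Shut the big parts box at the swap-meet stall

### The job

Two grey plastic boxes on the stall table stand open, their lids leaning back past upright. Close the larger box, the one with the circuit boards: push its lid from behind past upright and let it fall shut by its own weight, without pressing or carrying it down. Leave the smaller box standing open.

Things in the scene. Friction and masses are not known exactly. Their poses are not given: they have to be found in the camera images.
- big_box: Larger grey plastic box full of upright green circuit boards, fixed: 170 mm deep (its x), 230 wide (its y), 110 high. Origin: centre of its underside, on the table. Its x axis points to its hinge side, away from the robot within 45 degrees; the hinge line runs along its y at x = +85 mm, z = 110 mm (the rim). A small black latch tab sits at the middle of the lid's free edge.
- big_lid (a joint): Its lid's angle, rad: 0 shut, 1.57 upright, 1.85 fully open on its stop (start), the free edge then 47 mm behind the hinge line and 163 mm above it. Flat panel, 170 mm from hinge to free edge, 230 wide, 6 thick, about 0.3 kg; a 12 mm lip on the inner side, outer face smooth. The hinge is nearly free: the lid falls shut by its own weight below about 1.5 and back open above about 1.65.
- small_box: Smaller grey plastic box holding black power adapters, fixed: 120 mm deep (its x), 150 wide (its y), 75 high. Origin: centre of its underside. Its x axis points to its hinge side; the hinge line is at x = +60 mm, z = 75 mm; its lid is 120 mm long and 150 wide. To be left open.
- small_lid (a joint): Angle of the smaller box's lid, rad: 0 = shut, 1.57 = upright, 1.85 = fully open against its stop, as it stands at the start.
Not all that is in view belongs to the job. What is shaped like the small_box but brown, pink or purple is not meant.

How it is judged:
At the end, for the whole second after the job is handed in: The larger box's lid is shut (within 0.1 rad) and at rest; the smaller box's lid still stands open, past upright (above 1.65 rad) (value of joint big_lid below 0.1 rad and velocity of joint big_lid between -0.1 and 0.1 rad/s and value of joint small_lid above 1.65 rad); the robot touches nothing.
It fails at once if the smaller box's lid is tipped up to upright (below 1.6 rad) (value of joint small_lid below 1.6 rad).
It fails at once if the robot presses or carries the larger box's lid down: it pushes on the lid with more than 2 N while the lid is below 0.7 rad (40 degrees from shut) (value of joint big_lid below 0.7 rad and contact force between any of the fingers, the arm and big_lid above 2 N).
It also fails if it takes over 29 s, if anything falls off the work surface, if the arm or the gripper's body presses on something with over 40 N, if the wrist force passes 120 N, or if a joint passes its speed limit or range.

### The arm

A 7-joint arm with a two-finger parallel gripper is mounted at the origin on the work surface. World frame = base frame: x ahead of the robot, y to its left, z up, the work surface at z = 0. Lengths are in m, angles in rad, forces in N, time in s.
With the tool pointing down it reaches from about 0.4 to 0.85 m from the base axis. Payload 4.5 kg.
Tool frame: the origin (TCP) lies between the finger pads; the fingertips stand 19 mm ahead of it and the grasp point (between the pads) is the TCP; z points along the fingers, y is the direction in which the jaws open and shut (so a half turn about z gives the same grasp; the last joint's range is limited). The gripper opens to 88 mm and grips with 3 to 60 N. Pads are 18 mm wide; open, the fingers measure 123 mm over their backs; the gripper's body (75 mm by 187 mm) begins 45 mm behind the grasp point.
Start: joints at [1.298, 0.689, -0.195, 1.565, 0.157, 0.902, -0.215], TCP at [0.189, -0.596, 0.258] pointing down, gripper open.
Joint ranges: [-3.01, 3.01], [-0.46, 2.08], [-1.47, 1.51], [0.13, 2.56], [-1, 4.14], [0.04, 2.09], [-2.66, 2.66]. Speed limits (rad/s): [2.57, 2.57, 3.14, 3.14, 3.14, 3.14, 3.14].

### API

Orientations are given as a unit quaternion [x, y, z, w].
In Python, from plant import status, snapshot, finish_job, cut_out, tip_of gives the robot as it stands. The module is installed in compiled form; this text tells all that it offers.
- The arm moves only by the tool carry_out, never from a script. Its arguments are lists of equal length, an entry for each row: "linear": the shift along the world's x, y, z in m, a list of three; "roll": the turn about the world's z in rad. A call has 1 to 8 rows; each row is the pose to reach, as a shift and turn from the pose measured when the call began; what a row does not reach only later rows make up. A row lasts 1/12 s, in which the tool goes at most 41.7 mm and 7.16 degrees, less where a joint would pass 70% of its speed; a pose out of reach is approached as far as the arm can. A call with a gripper value outside its range is refused whole. "gripper" is the opening, from 0 (shut) to 1 (fully open), set as the call begins (left out, the last holds). The fingers move at their own pace and stop on an object; "grip_force" is the grip in N (left out, the last holds). Time passes only in rows, so rows that repeat a pose let the fingers close. It gives the time, the measured TCP pose, the force and the opening at its end, in the units of the state.
- status.get_state(): the state, without advancing time (a new reading comes with each control period).
- snapshot(name): name is "scene" or "top"; returns a dict with "img" (480x640x3 uint8, red, green, blue), "range_z" (480x640 float32, m along the optical axis (not along the pixel's ray), 0 where there is no reading), "fx", "fy", "cx", "cy" (pixels), "k1" (the pictures are not rectified: a ray, as slopes to the right and down, at radius r is drawn at 1 + k1 r^2 times it, then the intrinsics apply), "world_from_camera" (4x4, takes a point from camera to world coordinates). Camera axes: x right, y down, z forward; pixel columns grow to the right and rows downward; lengths in m; the calibration is good to about 2 mm. A picture is of the moment at which its call begins.
- finish_job(): hands the job in, once; it reports no verdict.
Trained networks look in a picture, given as the dict that the camera call returned (one of the last four; its "shot" number tells which), for a name from the list of things; names that differ only in an ending like _2 or _b are one class to them, and where a whole thing is asked for, a point or a joint stands for the part that bears it (a point fixed in the world has none). Each returns a list of dicts, best first, with "confidence" (0 to 1); they miss things now and then, are a little off and sometimes report something else, mostly with a low value. They report only what shows in the picture. A call takes as long as a camera call. They do not tell look-alikes from the thing itself.
- cut_out(picture, query): "region" (480x640 bool, what is visible of it) and "pixel" ([column, row] in pixels, amid what is visible of it).
- tip_of(picture, query): "pixel" ([column, row] in pixels: a listed point, or the origin of a listed thing).
The state is a dict: "clock": time; "q": joint angles; "qd": joint speeds; "joint_torque": joint torques, N m; "tool_pos": TCP position; "eef_rot": TCP orientation; "contact_force": force on the tool from outside, world axes, zero at the start; "moment": the same for the moment, N m; "opening": opening from 0.0 (shut) to 1.0 (fully open).
Only numpy, scipy, OpenCV 4.12 (cv2) and the standard library are available. Lean on these libraries where they do the work, as an engineer would, in place of code of your own. Each camera call takes 0.05 s, during which the arm holds its last target.

## Working session

There is one attempt and no reset: what is moved stays moved. The work goes in short steps, Python scripts to look and compute and a tool call to move; the robot and the scene stay as the last step left them, time stands still between calls to the robot, and variables do not carry over. Pictures are saved under pics/ and viewed, and the job is handed in when it is done.

Besides the shell and the picture viewer there is one more tool, called after ">>>" as a command line: name --pt "numbers of a row" for each row, then --argument value for the rest. carry_out: Moves the arm, as the interface text tells. Its arguments: {"type":"object","properties":{"linear":{"type":"array"},"roll":{"type":"array"},"gripper":{"type":"number"},"grip_force":{"type":"number"}},"required":["linear","roll"]}

```bash
mkdir -p pics
cat > h.py <<'E'
import numpy as np,cv2
from plant import status,snapshot,finish_job,cut_out,tip_of
def cloud(p):
    v,u=np.mgrid[0:480,0:640]
    xd=(u-p['cx'])/p['fx'];yd=(v-p['cy'])/p['fy']
    x,y=xd.copy(),yd.copy()
    for _ in range(10):
        s=1+p['k1']*(x*x+y*y);x=xd/s;y=yd/s
    z=p['range_z'];P=np.stack([x*z,y*z,z],-1)
    W=np.array(p['world_from_camera'])
    Q=P@W[:3,:3].T+W[:3,3]; Q[z<=0]=np.nan
    return Q
def save(p,n): cv2.imwrite(f'pics/{n}.png',p['img'][:,:,::-1])
E
python3 - <<'E'
from h import *
for n in ['scene','top']:
    p=snapshot(n);save(p,n+'1');C=cloud(p);np.save(n+'.npy',C)
    for q in ['big_box','big_lid','small_box','small_lid']:
        for d in cut_out(p,q)[:3]:
            m=d['region'];X=C[m];X=X[~np.isnan(X[:,0])]
            print(n,q,round(d['confidence'],2),np.round(d['pixel']),np.round(np.percentile(X,[2,50,98],axis=0),3).tolist() if len(X) else None)
s=status.get_state();print(s)
E
```

```text
scene big_box 0.9 [274. 329.] [[0.434, -0.301, 0.001], [0.589, -0.21, 0.086], [0.668, -0.059, 0.28]]
scene big_lid 0.78 [316. 298.] [[0.61, -0.281, 0.114], [0.648, -0.191, 0.235], [0.673, -0.055, 0.283]]
scene small_box 0.94 [339. 149.] [[0.137, 0.281, 0.004], [0.228, 0.338, 0.077], [0.292, 0.441, 0.082]]
scene small_box 0.87 [114. 309.] [[0.195, -0.401, 0.002], [0.298, -0.329, 0.078], [0.359, -0.238, 0.083]]
scene small_box 0.64 [474. 255.] [[0.584, 0.169, -0.0], [0.681, 0.228, 0.079], [0.752, 0.34, 0.083]]
scene small_lid 0.98 [108. 296.] [[0.19, -0.396, 0.065], [0.276, -0.323, 0.08], [0.35, -0.242, 0.083]]
scene small_lid 0.88 [400. 176.] [[0.406, 0.193, 0.081], [0.472, 0.257, 0.143], [0.529, 0.318, 0.2]]
scene small_lid 0.7 [332. 141.] [[0.118, 0.282, 0.056], [0.211, 0.356, 0.079], [0.283, 0.449, 0.083]]
top big_box 0.9 [420. 162.] [[0.44, -0.294, 0.002], [0.59, -0.172, 0.091], [0.664, -0.054, 0.281]]
top big_lid 0.86 [420. 118.] [[0.605, -0.277, 0.118], [0.638, -0.163, 0.208], [0.668, -0.049, 0.284]]
top small_box 0.97 [485. 308.] [[0.185, -0.386, 0.02], [0.267, -0.305, 0.081], 
[... 550 characters left out ...]
array([ 1.29777977,  0.68910313, -0.19460007,  1.56535119,  0.1572789 ,
        0.90252341, -0.21511487]), 'qd': array([-1.02963234e-03, -1.65694945e-04,  7.96638790e-06, -9.40838077e-07,
       -1.72449588e-03,  1.19938859e-03, -3.07668821e-04]), 'joint_torque': array([ 5.76474231e-04, -5.27101350e+01, -1.26555528e+00, -1.53606123e+01,
       -5.18886081e-02,  3.23370004e-04,  2.30694866e-05]), 'tool_pos': array([ 0.18878784, -0.59579112,  0.25772707]), 'eef_rot': array([ 9.88255950e-01,  1.52807645e-01,  8.06399233e-06, -3.44610864e-06]), 'contact_force': array([-0.64389771, -0.26709232,  0.18503298]), 'moment': array([-0.02653351, -0.02472591,  0.00505784]), 'opening': 0.9997675625100907}
```

View pics/scene1.png

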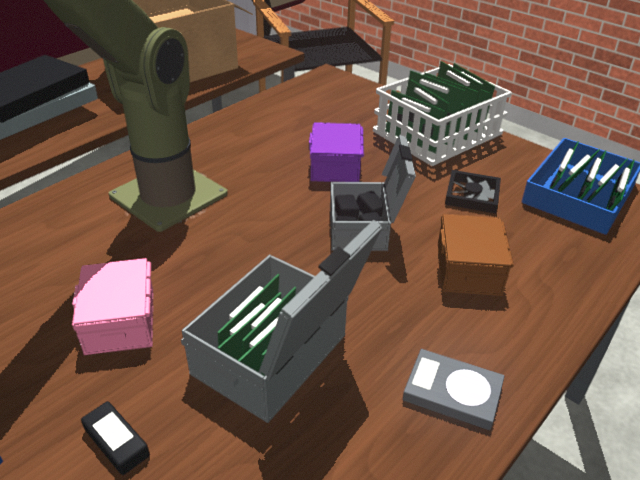

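View pics/top1.png

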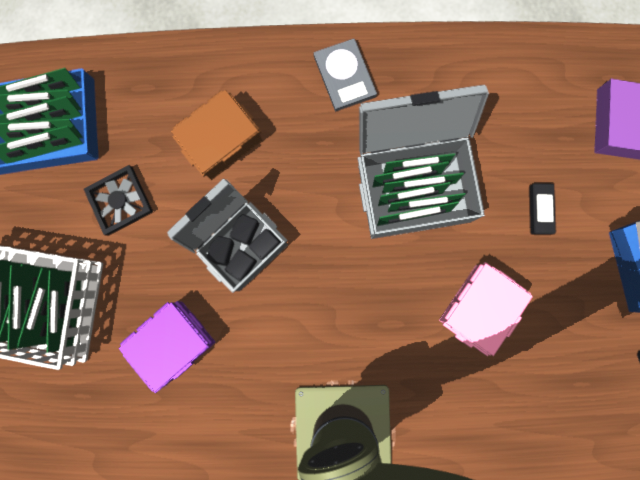

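Run:
```python
from h import *
for n in ['scene','top']:
    C=np.load(n+'.npy').reshape(-1,3);C=C[~np.isnan(C[:,0])]
    L=C[(C[:,0]>.5)&(C[:,0]<.75)&(C[:,1]>-.36)&(C[:,1]<0)&(C[:,2]>.125)&(C[:,2]<.3)]
    for z in [.13,.15,.2,.25,.27,.28]:
        s=L[abs(L[:,2]-z)<.004]
        if len(s)>5:
            i,j=s[:,1].argmin(),s[:,1].argmax();print(n,z,len(s),s[i].round(3),s[j].round(3))
    m=L.mean(0);u,sv,vt=np.linalg.svd(L-m,full_matrices=False);print(m,vt[2],sv/np.sqrt(len(L)))
    # anything tall nearby
    T=C[(C[:,0]>.35)&(C[:,0]<.95)&(C[:,1]>-.6)&(C[:,1]<.15)&(C[:,2]>.012)]
    r=C[(C[:,0]>.66)&(C[:,0]<1.0)&(C[:,1]>-.6)&(C[:,1]<.15)]
    print('behind',len(r),r[:,2].max() if len(r) else 0, r[r[:,2]>.02][:, :].min(0) if (r[:,2]>.02).any() else '', r[:,0].max())
```

```text
scene 0.13 150 [ 0.634 -0.283  0.129] [ 0.607 -0.052  0.134]
scene 0.15 170 [ 0.627 -0.283  0.148] [ 0.612 -0.052  0.153]
scene 0.2 195 [ 0.642 -0.281  0.2  ] [ 0.626 -0.048  0.202]
scene 0.25 225 [ 0.656 -0.28   0.254] [ 0.64  -0.046  0.251]
scene 0.27 619 [ 0.659 -0.279  0.268] [ 0.644 -0.045  0.27 ]
scene 0.28 997 [ 0.666 -0.275  0.279] [ 0.636 -0.047  0.277]
[ 0.64846256 -0.18695355  0.22848066] [ 0.96835402  0.11827199 -0.2197777 ] [0.07135143 0.04938055 0.00546464]
behind 36076 0.2823059648564078 [ 0.6600082 -0.2785172  0.0200001] 0.9502031631517115
top 0.13 229 [ 0.624 -0.28   0.133] [ 0.602 -0.048  0.133]
top 0.15 239 [ 0.626 -0.283  0.148] [ 0.609 -0.048  0.153]
top 0.2 279 [ 0.64  -0.281  0.203] [ 0.623 -0.046  0.203]
top 0.25 286 [ 0.656 -0.279  0.247] [ 0.628 -0.045  0.253]
top 0.27 113 [ 0.664 -0.278  0.273] [ 0.632 -0.044  0.27 ]
top 0.28 802 [ 0.663 -0.275  0.276] [ 0.642 -0.046  0.278]
[ 0.63878422 -0.16371512  0.21137829] [-0.96201924 -0.13078921  0.23961045] [0.06976451 0.04954171 0.00403481]
behind 31203 0.2833530164472309 [ 0.66000311 -0.27823699  0.02000557] 0.9521249007046395
```

Scene picture: big box at about (270,340), its lid at (320,300). The open grey small box is at (360,205), and the brown, pink and purple boxes are look-alikes. Top picture: big lid about (420,120), with its latch at (425,98). Both views agree: the lid's outer face is at x≈0.66 where z=0.28, y≈-0.28 to -0.045, yaw about 5°. I'll lift, fly over behind the lid, then come down at about (0.735,-0.165).

>>> carry_out --pt "0 0 0.04" --pt "0 0 0.08" --pt "0.01 0.01 0.115" --pt "0.04 0.032 0.13" --pt "0.07 0.057 0.13" --pt "0.1 0.08 0.13" --pt "0.13 0.105 0.13" --pt "0.16 0.13 0.13" --roll '[0,0,0,-0.05,-0.1,-0.15,-0.2,-0.22]'

```text
clock: 1.17
tool_pos: [0.3499, -0.4645, 0.388]
eef_rot: [0.999, 0.042, 0.0, 0.0]
contact_force: [0.7, -0.0, -0.8]
opening: 0.998
```

>>> carry_out --pt "0.03 0.024 0" --pt "0.06 0.048 0" --pt "0.09 0.07 0" --pt "0.12 0.093 0" --pt "0.15 0.116 0" --pt "0.18 0.14 0" --pt "0.21 0.163 0" --pt "0.24 0.186 0" --roll '[0,0,0,0,0,0,0,0]'

```text
clock: 1.83
tool_pos: [0.5911, -0.2771, 0.3882]
eef_rot: [0.999, 0.042, 0.0, 0.0]
contact_force: [0.3, -1.0, 0.0]
opening: 1.006
```

>>> carry_out --pt "0.03 0.024 0" --pt "0.06 0.048 0" --pt "0.09 0.07 0" --pt "0.12 0.093 0" --pt "0.145 0.114 0" --pt "0.145 0.114 0" --roll '[0,0,0,0,0,0]'

```text
clock: 2.33
tool_pos: [0.7399, -0.1544, 0.3855]
eef_rot: [0.999, 0.047, 0.0, -0.003]
contact_force: [0.1, 1.2, -1.5]
opening: 1.0
```

>>> carry_out --pt "0 -0.005 -0.03" --pt "0 -0.01 -0.06" --pt "0 -0.01 -0.09" --pt "0 -0.01 -0.115" --pt "0 -0.01 -0.13" --pt "0 -0.01 -0.13" --roll '[0,0,0,0,0,0]'

```text
clock: 2.83
tool_pos: [0.7372, -0.1641, 0.2506]
eef_rot: [0.999, 0.047, -0.004, -0.004]
contact_force: [-0.7, -0.7, -0.4]
opening: 1.0
```

Run:
```python
from h import *
p=snapshot('scene');save(p,'scene2');s=status.get_state();print(s['tool_pos'],s['eef_rot'],s['contact_force'])
```

```text
[ 0.73857475 -0.16429134  0.2534084 ] [ 0.9988845   0.0470409  -0.0018522  -0.00367221] [ 0.13314022  0.00917028 -0.16042143]
```

View pics/scene2.png

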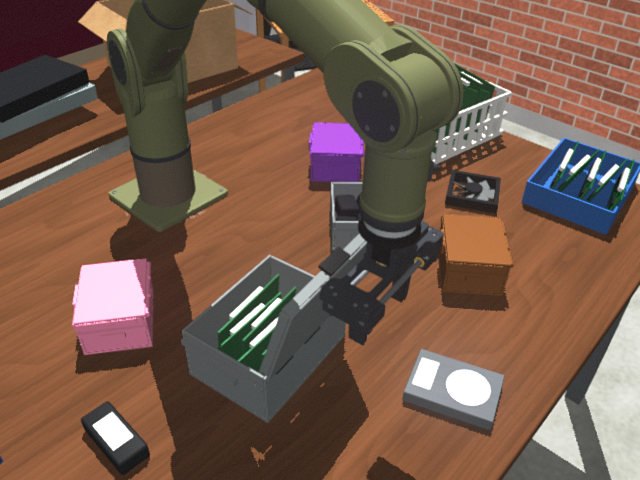

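The fingers are behind the lid, around (360,300), and the body clears its top. Now a slow push.

>>> carry_out --pt "-0.015 -0.001 0" --pt "-0.03 -0.003 0" --pt "-0.045 -0.004 0" --pt "-0.055 -0.005 0" --pt "-0.065 -0.006 0" --pt "-0.073 -0.006 0" --pt "-0.081 -0.007 0" --pt "-0.089 -0.008 0" --roll '[0,0,0,0,0,0,0,0]'

```text
clock: 3.55
tool_pos: [0.6506, -0.1726, 0.256]
eef_rot: [0.999, 0.047, 0.0, -0.003]
contact_force: [-0.1, 0.4, 0.0]
opening: 1.001
```

>>> carry_out --pt "-0.008 0 0" --pt "-0.016 -0.001 0" --pt "-0.024 -0.002 0" --pt "-0.032 -0.003 0" --pt "-0.04 -0.003 0" --roll '[0,0,0,0,0]'

```text
clock: 3.97
tool_pos: [0.6111, -0.1762, 0.2578]
eef_rot: [0.999, 0.047, 0.002, -0.003]
contact_force: [-1.3, -0.1, 0.7]
opening: 0.998
```

Run:
```python
from h import *
p=snapshot('scene');save(p,'scene3');s=status.get_state();print(s['tool_pos'],s['eef_rot'],s['contact_force'])
```

```text
[ 0.60931218 -0.17635484  0.25763017] [ 9.98913086e-01  4.65325822e-02  7.93520631e-04 -2.59520970e-03] [-2.4327163   0.87927466 -0.88294833]
```

View pics/scene3.png

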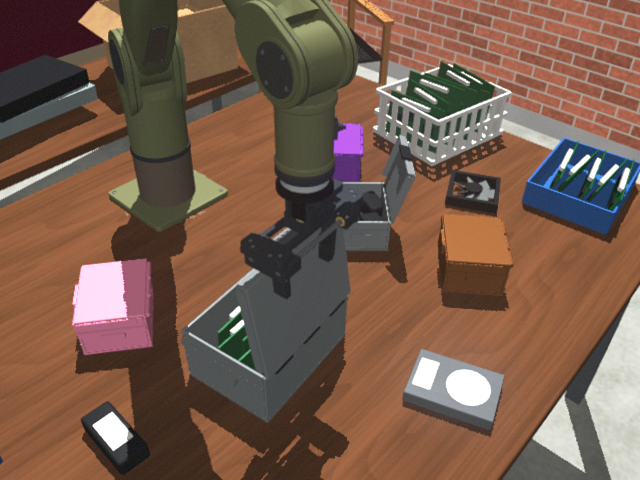

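The lid stands about upright, with the fingers on its outer face at (285,285). I'll push a bit further, then retreat.

>>> carry_out --pt "-0.008 0 0" --pt "-0.016 -0.001 0" --pt "-0.024 -0.002 0" --pt "-0.032 -0.003 0" --pt "-0.036 -0.003 0" --pt "-0.01 0 0" --pt "0.03 0 0.01" --pt "0.06 0 0.03" --roll '[0,0,0,0,0,0,0,0]'

```text
clock: 4.68
tool_pos: [0.6693, -0.1757, 0.2859]
eef_rot: [0.999, 0.047, -0.001, -0.003]
contact_force: [1.3, -0.6, -0.2]
opening: 0.996
```

Run:
```python
from h import *
p=snapshot('scene');save(p,'scene4');s=status.get_state();print(s['tool_pos'],s['eef_rot'],s['contact_force'])
```

```text
[ 0.6780942  -0.17497747  0.29178622] [ 0.99883771  0.04755942  0.00739607 -0.00257589] [7.07719261 0.5324037  3.59593862]
```

View pics/scene4.png

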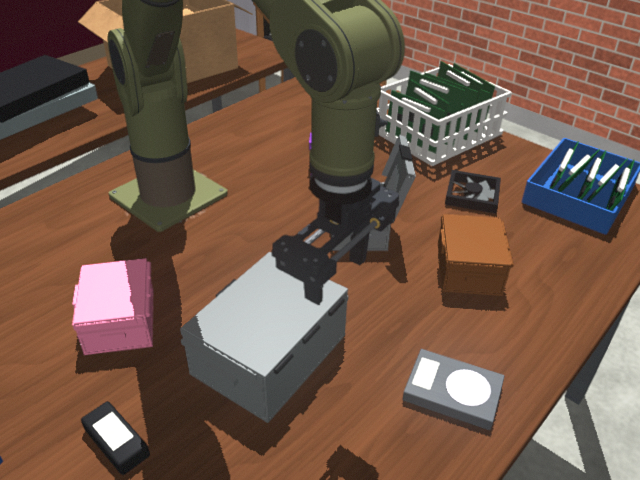

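>>> carry_out --pt "0 0 0.02" --pt "0 0 0.04" --pt "0 0 0.06" --pt "0 0 0.06" --pt "0 0 0.06" --pt "0 0 0.06" --pt "0 0 0.06" --pt "0 0 0.06" --roll '[0,0,0,0,0,0,0,0]'

```text
clock: 5.4
tool_pos: [0.6774, -0.175, 0.3503]
eef_rot: [0.999, 0.048, 0.006, -0.003]
contact_force: [0.3, -0.2, 0.1]
opening: 0.998
```

Run:
```python
from h import *
p=snapshot('scene');save(p,'scene5');C=cloud(p).reshape(-1,3)
s=status.get_state();print(s['tool_pos'],s['contact_force'],s['clock'])
R=C[(C[:,0]>.44)&(C[:,0]<.58)&(C[:,1]>-.27)&(C[:,1]<-.1)]
print('lid z',np.percentile(R[:,2],[2,50,98]))
near=R[R[:,0]<.48];far=R[R[:,0]>.55];print(np.nanmedian(near[:,2]),np.nanmedian(far[:,2]))
S=C[(C[:,0]>.40)&(C[:,0]<.54)&(C[:,1]>.18)&(C[:,1]<.33)&(C[:,2]>.1)];print('small lid',S.min(0),S.max(0))
```

```text
[ 0.67756199 -0.17493181  0.35056374] [-0.37100477  0.06775239 -0.06309382] 5.45
lid z [0.11276994 0.11554863 0.11824972]
0.1154840045713682 0.11553761452557532
small lid [0.41351409 0.1857255  0.10022913] [0.53345357 0.32777279 0.20354184]
```

View pics/scene5.png

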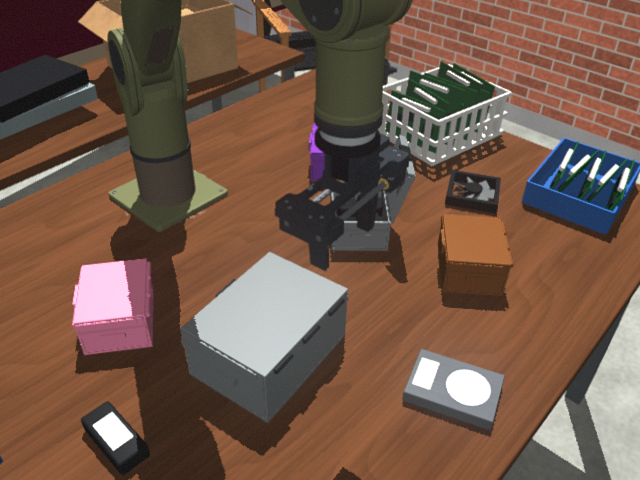

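The big lid is flat and shut at (270,310), the small lid at (400,190) is still open, and the gripper is clear of everything.

```bash
python3 -c "
from plant import finish_job
print(finish_job())"
```

```text
the job is handed in; nothing more can be done
None
```

The larger box is shut and the smaller one still stands open; I handed the job in at about 5.5 s of the 29 s allowed. I brought the open fingers down behind the big lid, pushed it slowly to just past upright, then drew back so it fell shut by its own weight.

- **Big lid:** its top is level in the last picture, with a median height of 0.1155 m at both the front and back strips, which fits a shut lid on a 110 mm box.
- **Small lid:** its top is still at 0.20 m, the same as at the start, and the robot was never near it. I did not measure its angle separately.
- **Robot:** the gripper ended at z = 0.35 m, clear of everything, with a force reading of about 0.4 N.
- **One odd reading:** the wrist showed about 8 N while the arm was drawing back, when the picture already showed the lid down and the fingers well above it. I put this down to the arm braking, and it was gone in the next reading.

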